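# Put the lab's plug-in modules back in their own cradles

### The job

After class the three plug-in circuit modules were put back in one another's cradles: move each into the cradle of its own colour, so that it stands upright and squared up, flat on the floor inside the rim, and let go of it. Each cradle holds only one module, so on the way set one of them down properly and let go of it in the spare grey cradle, which must be empty again at the end. Keep the modules upright throughout, and leave the multimeter, the parts box and the screwdriver where they are.

Things in the scene. Friction and masses are not known exactly. Their poses are not given: they have to be found in the camera images.
- module_red_center (a point): Loose red plug-in circuit module: a red plastic block 64 (its x) x 44 (its y) x 60 (z, tall) mm, 160 g give or take a third, with a white panel bearing a resistor (zigzag) symbol and two small round jacks (standing 3 mm proud) on its top. This point is its centre, 30 mm above its underside; axes follow the sides, z up. Plain smooth sides; pick it up from above across the 44 mm width. It stands in a wrong cradle at the start.
- module_blue_center (a point): Loose blue plug-in circuit module: a blue plastic block 64 (its x) x 44 (its y) x 60 (z, tall) mm, 160 g give or take a third, with a white panel bearing a capacitor (two bars) symbol and two small round jacks (standing 3 mm proud) on its top. This point is its centre, 30 mm above its underside; axes follow the sides, z up. Plain smooth sides; pick it up from above across the 44 mm width. It stands in a wrong cradle at the start.
- module_green_center (a point): Loose green plug-in circuit module: a green plastic block 64 (its x) x 44 (its y) x 60 (z, tall) mm, 160 g give or take a third, with a white panel bearing a coil (bumps) symbol and two small round jacks (standing 3 mm proud) on its top. This point is its centre, 30 mm above its underside; axes follow the sides, z up. Plain smooth sides; pick it up from above across the 44 mm width. It stands in a wrong cradle at the start.
- cradle_red: Shallow all-red plastic tray with a low rim, fixed to the bench, the proper place of the red module. Outer 94 (its x) x 74 (its y) mm; floor top 4 mm and rim top 12 mm above the bench; rim 5 mm thick, inside 84 x 64 mm, so a module placed with its x along the tray's x (either way round) has 10 mm to spare on every side. Origin: centre of its underside, on the bench; z up. A seated module's centre is 34 mm above this origin.
- cradle_blue: Shallow all-blue plastic tray with a low rim, fixed to the bench, the proper place of the blue module. Outer 94 (its x) x 74 (its y) mm; floor top 4 mm and rim top 12 mm above the bench; rim 5 mm thick, inside 84 x 64 mm, so a module placed with its x along the tray's x (either way round) has 10 mm to spare on every side. Origin: centre of its underside, on the bench; z up. A seated module's centre is 34 mm above this origin.
- cradle_green: Shallow all-green plastic tray with a low rim, fixed to the bench, the proper place of the green module. Outer 94 (its x) x 74 (its y) mm; floor top 4 mm and rim top 12 mm above the bench; rim 5 mm thick, inside 84 x 64 mm, so a module placed with its x along the tray's x (either way round) has 10 mm to spare on every side. Origin: centre of its underside, on the bench; z up. A seated module's centre is 34 mm above this origin.
- cradle_grey: Shallow all-grey plastic tray with a low rim, fixed to the bench, the spare one: empty at the start, for parking a module. Outer 94 (its x) x 74 (its y) mm; floor top 4 mm and rim top 12 mm above the bench; rim 5 mm thick, inside 84 x 64 mm, so a module placed with its x along the tray's x (either way round) has 10 mm to spare on every side. Origin: centre of its underside, on the bench; z up. A seated module's centre is 34 mm above this origin.
- multimeter: Yellow hand multimeter with black face lying flat on the bench, 85 x 175 x 34 mm (45 mm over its dial). Bystander, loose. Origin: centre of its underside.
- parts_box: Clear open box of small electronic parts with three compartments, 90 x 140 x 32 mm. Bystander, loose. Origin: centre of its underside.
- screwdriver: Screwdriver with orange handle lying on the bench, 180 mm long, along its x, about 30 mm thick. Bystander, loose. Origin: underside, near its middle.
Mind the look-alikes: they are no part of the job. There is more than one size of the cradle_blue; the one meant has the size given above.

How it is judged:
On the way:
1. a module stands upright, flat and released in the spare grey cradle (((x of module_red_center in the frame of cradle_grey between -0.013 and 0.013 m and y of module_red_center in the frame of cradle_grey between -0.013 and 0.013 m and z of module_red_center in the frame of cradle_grey between 0.03 and 0.038 m and angle between module_red_center's own z axis and vertical below 0.07 rad and angle between the x axis of module_red_center and the x axis of cradle_grey, either way round below 0.25 rad and linear speed of module_red below 0.02 m/s and contact force between module_red and the fingers below 0.1 N) or (x of module_blue_center in the frame of cradle_grey between -0.013 and 0.013 m and y of module_blue_center in the frame of cradle_grey between -0.013 and 0.013 m and z of module_blue_center in the frame of cradle_grey between 0.03 and 0.038 m and angle between module_blue_center's own z axis and vertical below 0.07 rad and angle between the x axis of module_blue_center and the x axis of cradle_grey, either way round below 0.25 rad and linear speed of module_blue below 0.02 m/s and contact force between module_blue and the fingers below 0.1 N) or (x of module_green_center in the frame of cradle_grey between -0.013 and 0.013 m and y of module_green_center in the frame of cradle_grey between -0.013 and 0.013 m and z of module_green_center in the frame of cradle_grey between 0.03 and 0.038 m and angle between module_green_center's own z axis and vertical below 0.07 rad and angle between the x axis of module_green_center and the x axis of cradle_grey, either way round below 0.25 rad and linear speed of module_green below 0.02 m/s and contact force between module_green and the fingers below 0.1 N))), for 0.2 s.
At the end, for the whole second after the job is handed in: Each module stands in the cradle of its own colour (so the grey one is empty): centre within 13 mm of the cradle's centre along each of its axes, underside on the cradle's floor (4 mm), upright within 4 degrees, sides within 14 degrees of the cradle's (either way round), released and at rest (x of module_red_center in the frame of cradle_red between -0.013 and 0.013 m and y of module_red_center in the frame of cradle_red between -0.013 and 0.013 m and z of module_red_center in the frame of cradle_red between 0.03 and 0.038 m and angle between each of module_red_center, module_blue_center, module_green_center's own z axis and vertical below 0.07 rad and angle between the x axis of module_red_center and the x axis of cradle_red, either way round below 0.25 rad and linear speed of each of module_red, module_blue, module_green below 0.02 m/s and contact force between each of module_red, module_blue, module_green and the fingers below 0.1 N and x of module_blue_center in the frame of cradle_blue between -0.013 and 0.013 m and y of module_blue_center in the frame of cradle_blue between -0.013 and 0.013 m and z of module_blue_center in the frame of cradle_blue between 0.03 and 0.038 m and angle between the x axis of module_blue_center and the x axis of cradle_blue, either way round below 0.25 rad and x of module_green_center in the frame of cradle_green between -0.013 and 0.013 m and y of module_green_center in the frame of cradle_green between -0.013 and 0.013 m and z of module_green_center in the frame of cradle_green between 0.03 and 0.038 m and angle between the x axis of module_green_center and the x axis of cradle_green, either way round below 0.25 rad); the robot touches nothing.
It fails at once if a module is tipped by more than 35 degrees (angle between any of module_red_center, module_blue_center, module_green_center's own z axis and vertical above 0.61 rad).
It fails at once if the multimeter is moved by more than 20 mm (distance of multimeter from where it was at the start of the episode above 0.02 m).
It fails at once if the parts box is moved by more than 20 mm (distance of parts_box from where it was at the start of the episode above 0.02 m).
It fails at once if the screwdriver is moved by more than 20 mm (distance of screwdriver from where it was at the start of the episode above 0.02 m).
It also fails if it takes over 102 s, if anything falls off the work surface, if the arm or the gripper's body presses on something with over 40 N, if the wrist force passes 120 N, or if a joint passes its speed limit or range.

### The arm

A 6-joint arm with a two-finger parallel gripper is mounted at the origin on the work surface. World frame = base frame: x ahead of the robot, y to its left, z up, the work surface at z = 0. Lengths are in m, angles in rad, forces in N, time in s.
With the tool pointing down it reaches from about 0.3 to 0.875 m from the base axis. Payload 6.4 kg.
Tool frame: the origin (TCP) lies at the very end of the fingers, on their centre line; the grasp point (between the pads) lies 19 mm behind it (manip.grasp_offset is the distance from the TCP to the grasp point, in m); z points along the fingers, y is the line along which they close (so a half turn about z gives the same grasp; the last joint's range is limited). The gripper opens to 85 mm and grips with 20 to 120 N. Pads are 22 mm wide; open, the fingers measure 114 mm over their backs; the gripper's body (76 mm by 85 mm) begins 54 mm behind the grasp point. The pads swing forward as they close: fully open they stand 13 mm farther back than shut.
Start: joints at [1.048, 0.181, 1.607, -0, 1.354, -0.206], TCP at [0.179, 0.546, 0.231] pointing down, gripper open.
Joint ranges: [-2.99, 2.99], [-0.89, 2.07], [0.3, 2.58], [-1.14, 4.28], [0, 2.63], [-3.12, 3.12]. Speed limits (rad/s): [2.57, 2.57, 3.01, 3.14, 3.14, 3.14].

### API

Orientations are given as a unit quaternion [w, x, y, z].
In Python, from rig import manip gives the robot as it stands.
- The arm moves only by the shell command python3 -m creep 'ROWS'. ROWS is JSON, a list of rows, each an object of numbers: "grip": the closure in counts, from 0 (fully open) to 255 (shut); "x", "y", "z": the shift along the tool's x, y, z in m; "rx", "ry", "rz": the turn, a rotation vector about the tool's x, y, z in degrees. In form: [{"grip": .., "x": .., "y": .., "z": .., "rx": .., "ry": .., "rz": ..}, ...]. A call has 1 to 8 rows; each row is the pose to reach, as a shift and turn from the pose commanded when the call began, along the tool's axes at that moment; what a row does not reach only later rows make up. A row lasts 1/10 s, in which the tool goes at most 50 mm and 8.59 degrees, less where a joint would pass 70% of its speed; a pose out of reach is approached as far as the arm can. A call with a gripper value outside its range is refused whole. The fingers move at their own pace and stop on an object; the grip force is fixed at half the most. Time passes only in rows, so rows that repeat a pose let the fingers close. It gives the time, the measured TCP pose, the force, the opening and the grip force at its end, in the units of the state.
- manip.read_state(): the state, without advancing time (a new reading comes with each control period).
- manip.read_camera(name): name is "side" or "top"; returns the picture (384x512x3 uint8, red, green, blue); there is no depth.
- manip.get_calibration(name): a dict with "mtx" (3x3 intrinsics, pixels), "xyz" and "rotation" of the camera in the world. Camera axes: x right, y up, looking along -z (the intrinsics and any distortion apply to the point x, -y, -z); pixel columns grow to the right and rows downward; lengths in m; the calibration is good to about 2 mm. A picture is of the moment at which its call begins. get_calibration takes no time and is no camera call.
- manip.job_done(): hands the job in; it is judged then, once.
The state is a dict: "time_s": time; "q": joint angles; "qvel": joint speeds; "tau": joint torques, N m; "ee_pos": TCP position; "ee_rot": TCP orientation; "ft_force": force on the tool from outside, world axes, zero at the start; "torque": the same for the moment, N m; "grip_width": opening from 0.0 (shut) to 1.0 (fully open); "grip_force": force on a finger pad.
Only numpy, scipy, OpenCV 4.12 (cv2) and the standard library are available. Lean on these libraries where they do the work, as an engineer would, in place of code of your own. Each camera call takes 0.05 s, during which the arm holds its last target. There are 200 camera calls.

## Working session

There is one attempt and no reset: what is moved stays moved. The work goes in short steps, Python scripts to look and compute and a shell command to move; the robot and the scene stay as the last step left them, time stands still between calls to the robot, and variables do not carry over. Pictures are saved under pics/ and viewed, at most 14 in all, crops included, and the job is handed in when it is done.

```bash
mkdir -p pics; ls; python3 - <<'E'
from rig import manip
import cv2
for n in("top","side"):
    im=manip.read_camera(n); cv2.imwrite(f"pics/{n}0.png",cv2.resize(im[:,:,::-1],(800,600),interpolation=cv2.INTER_CUBIC))
    cv2.imwrite(f"{n}0.png",im[:,:,::-1])
    c=manip.get_calibration(n);print(n,c)
print(manip.read_state())
E
```

```text
pics
top {'mtx': array([[350.05422017,   0.        , 252.17948977],
       [  0.        , 350.05422017, 194.88347038],
       [  0.        ,   0.        ,   1.        ]]), 'xyz': array([0.53302503, 0.0996735 , 0.93357956]), 'rotation': array([ 0.71481962,  0.04101504, -0.0360591 , -0.69717316])}
side {'mtx': array([[486.51975597,   0.        , 256.82683097],
       [  0.        , 486.51975597, 194.59903491],
       [  0.        ,   0.        ,   1.        ]]), 'xyz': array([ 0.46591827, -0.96746105,  0.98279464]), 'rotation': array([ 0.90895321,  0.40999207, -0.0312961 , -0.0687831 ])}
{'time_s': 0.1, 'q': array([ 1.04767969e+00,  1.81488388e-01,  1.60789961e+00,  5.08208936e-07,
        1.35381567e+00, -2.06269210e-01]), 'qvel': array([-0.00122661, -0.00101697, -0.00191731, -0.00075951,  0.0013976 ,
       -0.00020404]), 'tau': array([-1.81935047e-05, -4.45880735e+01, -3.52232730e+01, -3.15537454e-04,
        4.35317896e-03,  7.86433702e-06]), 'ee_pos': array([0.17886605, 0.54594758, 0.23046614]), 'ee_rot': array([-2.87525892e-04,  1.57761859e-01,  9.87476859e-01, -7.52443057e-04]), 'ft_force': array([ 0.25312259, -0.23145103, -0.30049544]), 'torque': array([ 0.00896576,  0.01335904, -0.02380118]), 'grip_force': 0.0, 'grip_width': 0.996071521113552}
```

View pics/top0.png

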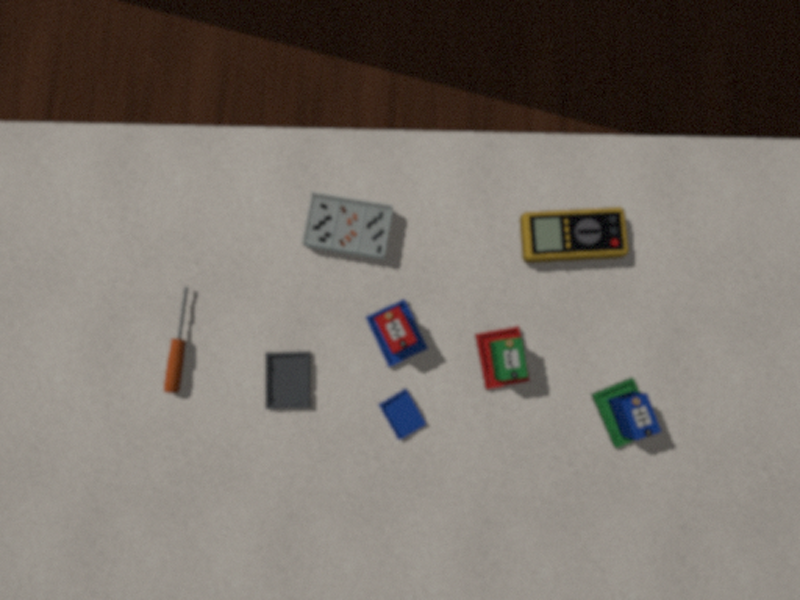

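View pics/side0.png

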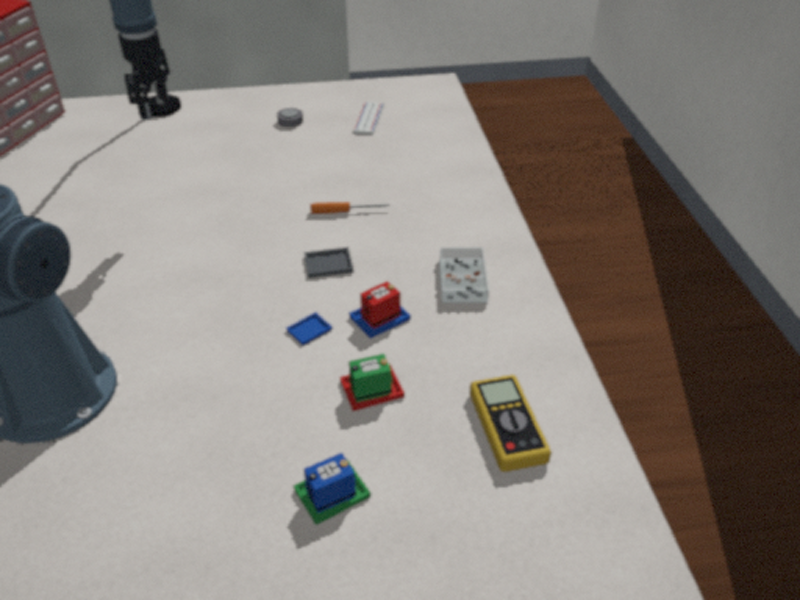

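Top view (800×600): red module in the blue cradle (397,333), green in red (503,358), blue in green (628,412). The grey cradle (289,380) is empty, and the small blue tray (403,414) is a decoy. The side view agrees. Next I enlarge the four cradles to read their corners.

```bash
cat > v.py <<'E'
import cv2,numpy as np
from scipy.spatial.transform import Rotation as R
from rig import manip
def ray(n,px,z):
    c=manip.get_calibration(n);K=c["mtx"];w,x,y,zz=c["rotation"]
    r=R.from_quat([x,y,zz,w]);d=np.linalg.inv(K)@[px[0],px[1],1];d=r.apply([d[0],-d[1],-d[2]])
    o=np.array(c["xyz"]);return (o+d*(z-o[2])/d[2])[:2]
def proj(n,P):
    c=manip.get_calibration(n);w,x,y,zz=c["rotation"]
    p=R.from_quat([x,y,zz,w]).inv().apply(np.array(P)-c["xyz"]);u=c["mtx"]@[p[0],-p[1],-p[2]];return u[:2]/u[2]
def tile(im,x0,y0,s=6):
    t=cv2.resize(im[y0:y0+50,x0:x0+64],None,fx=s,fy=s,interpolation=cv2.INTER_CUBIC)
    return t
E
python3 - <<'E'
from v import *
im=cv2.imread("top0.png")
O=[(153,218),(222,188),(290,203),(370,238)]
T=[tile(im,*o) for o in O]
m=np.vstack([np.hstack(T[:2]),np.hstack(T[2:])])
m=cv2.convertScaleAbs(m,alpha=1.5)
cv2.imwrite("pics/crops.png",m)
E
```

```text
(no output)
```

View pics/crops.png

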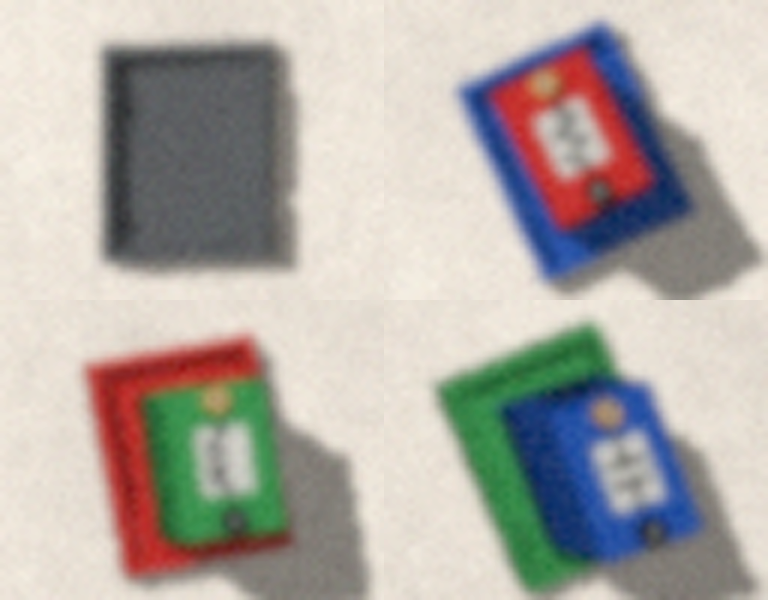

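```bash
cat > est.py <<'E'
from v import *
from scipy.optimize import least_squares
O=dict(grey=(153,218,0,0),blue=(222,188,384,0),red=(290,203,0,300),green=(370,238,384,300))
def px(k,p):
    x0,y0,a,b=O[k];return ((p[0]-a+.5)/6-.5+x0,(p[1]-b+.5)/6-.5+y0)
# corner order TL,TR,BR,BL in picture ; tray local x up, y left
C=dict(grey=[(105,44),(280,44),(280,266),(105,265)],blue=[(460,88),(608,24),(692,210),(548,280)],
 red=[(87,367),(252,337),(293,543),(130,577)],green=[(438,385),(595,322),None,(532,590)])
L=np.array([(47,37),(47,-37),(-47,-37),(-47,37)])/1000
T={}
for k,c in C.items():
    I=[i for i in range(4) if c[i]];W=np.array([ray("top",px(k,c[i]),.012) for i in I])
    f=lambda p:(L[I]@np.array([[np.cos(p[2]),np.sin(p[2])],[-np.sin(p[2]),np.cos(p[2])]])+p[:2]-W).ravel()
    s=least_squares(f,[*W.mean(0),0]);T[k]=s.x
    print(k,s.x[:2].round(4),np.degrees(s.x[2]).round(1),(s.fun*1000).round(1))
J=dict(red=("blue",(545,82),(600,190)),green=("red",(217,400),(236,522)),blue=("green",(606,412),(654,533)))
for m,(k,a,b) in J.items():
    A,B=[ray("top",px(k,p),.066) for p in(a,b)];d=A-B
    print("module",m,((A+B)/2).round(4),np.degrees(np.arctan2(d[1],d[0])).round(1))
s=manip.read_state();q=s["ee_rot"];print(R.from_quat([*q[1:],q[0]]).as_matrix().round(3))
E
python3 est.py
```

```text
grey [0.5024 0.2805] 2.1 [-1.2 -1.8 -0.4  0.9  1.4  1.4  0.2 -0.5]
blue [0.5871 0.1021] 26.0 [ 0.   1.7  2.4 -0.3 -1.1 -2.8 -1.4  1.5]
red [ 0.5498 -0.0758] 12.0 [ 0.8  0.5  1.2  0.3 -1.6 -1.3 -0.5  0.5]
green [ 0.4651 -0.2779] 23.8 [-0.3 -0.6  0.8  0.1 -0.5  0.4]
module red [0.5897 0.104 ] 28.4
module green [ 0.547  -0.0803] 9.0
module blue [ 0.4627 -0.2827] 20.9
[[-0.95   0.312 -0.001]
 [ 0.312  0.95  -0.001]
 [ 0.    -0.002 -1.   ]]
```

```bash
cat > go.py <<'E'
import sys;from v import *
# x y z yawdeg(of module x)
x,y,z,a=map(float,sys.argv[1:5]);s=manip.read_state();q=s["ee_rot"];r=R.from_quat([*q[1:],q[0]])
P=[];yt=np.radians(a+180);c,sn=np.cos(yt),np.sin(yt)
G=R.from_matrix(np.array([[c,sn,0],[sn,-c,0],[0,0,-1]]))
print("shift mm",(r.inv().apply(np.array([x,y,z])-s["ee_pos"])*1000).round(1),"rot",(r.inv()*G).as_rotvec(True).round(1),
 "t",round(s["time_s"],2),"pos",s["ee_pos"].round(4),"q6",s["q"][5].round(2),"w",round(s["grip_width"],2),"F",np.round(s["ft_force"],1))
E
python3 go.py .589 .1035 .15 28
```

```text
shift mm [-527.6 -292.5   80.8] rot [ -0.1  -0.1 -46.2] t 0.1 pos [0.1789 0.5459 0.2305] q6 -0.21 w 1.0 F [ 0.3 -0.2 -0.3]
```

```bash
r='{"grip":0,"x":-0.5276,"y":-0.2925,"z":0.081,"rz":-46.2}'; true
python3 -m creep '[{"grip":0,"x":-0.5276,"y":-0.2925,"z":0.081,"rz":-46.2},{"grip":0,"x":-0.5276,"y":-0.2925,"z":0.081,"rz":-46.2},{"grip":0,"x":-0.5276,"y":-0.2925,"z":0.081,"rz":-46.2},{"grip":0,"x":-0.5276,"y":-0.2925,"z":0.081,"rz":-46.2},{"grip":0,"x":-0.5276,"y":-0.2925,"z":0.081,"rz":-46.2},{"grip":0,"x":-0.5276,"y":-0.2925,"z":0.081,"rz":-46.2},{"grip":0,"x":-0.5276,"y":-0.2925,"z":0.081,"rz":-46.2},{"grip":0,"x":-0.5276,"y":-0.2925,"z":0.081,"rz":-46.2}]'; python3 go.py .589 .1035 .15 28
```

```text
shift mm [-527.6 -292.5   80.8] rot [ -0.1  -0.1 -46.2] t 0.1 pos [0.1789 0.5459 0.2305] q6 -0.21 w 1.0 F [ 0.3 -0.2 -0.3]validation failed for argument at $[0]...
```

```bash
python3 -m creep '[{"grip":0,"x":-0.528,"y":-0.293,"z":0.081,"rx":0,"ry":0,"rz":-46},{"grip":0,"x":-0.528,"y":-0.293,"z":0.081,"rx":0,"ry":0,"rz":-46},{"grip":0,"x":-0.528,"y":-0.293,"z":0.081,"rx":0,"ry":0,"rz":-46},{"grip":0,"x":-0.528,"y":-0.293,"z":0.081,"rx":0,"ry":0,"rz":-46},{"grip":0,"x":-0.528,"y":-0.293,"z":0.081,"rx":0,"ry":0,"rz":-46},{"grip":0,"x":-0.528,"y":-0.293,"z":0.081,"rx":0,"ry":0,"rz":-46},{"grip":0,"x":-0.528,"y":-0.293,"z":0.081,"rx":0,"ry":0,"rz":-46},{"grip":0,"x":-0.528,"y":-0.293,"z":0.081,"rx":0,"ry":0,"rz":-46}]'; python3 go.py .589 .1035 .15 28
```

```text
time_s: 0.9
ee_pos: [0.4321, 0.2736, 0.1813]
ee_rot: [-0.0, -0.241, 0.971, 0.0]
ft_force: [1.1, 0.2, 0.7]
grip_width: 1.002
grip_force: 0.0
shift mm [ -59.2 -223.7   31.2] rot [ 0.  -0.  -0.1] t 0.9 pos [0.4321 0.2736 0.1813] q6 -1.73 w 1.0 F [1.1 0.2 0.7]
```

```bash
python3 -m creep '[{"grip":0,"x":-0.059,"y":-0.224,"z":0.031,"rx":0,"ry":0,"rz":0},{"grip":0,"x":-0.059,"y":-0.224,"z":0.031,"rx":0,"ry":0,"rz":0},{"grip":0,"x":-0.059,"y":-0.224,"z":0.031,"rx":0,"ry":0,"rz":0},{"grip":0,"x":-0.059,"y":-0.224,"z":0.031,"rx":0,"ry":0,"rz":0},{"grip":0,"x":-0.059,"y":-0.224,"z":0.031,"rx":0,"ry":0,"rz":0},{"grip":0,"x":-0.059,"y":-0.224,"z":0.031,"rx":0,"ry":0,"rz":0},{"grip":0,"x":-0.059,"y":-0.224,"z":0.031,"rx":0,"ry":0,"rz":0},{"grip":0,"x":-0.059,"y":-0.224,"z":0.031,"rx":0,"ry":0,"rz":0}]'; python3 go.py .589 .1035 .03 28
python3 - <<'E'
from v import *
for n in("top","side"):
    im=manip.read_camera(n)[:,:,::-1];u=proj(n,[.589,.1035,.1]).astype(int);x0,y0=u-[50,75]
    cv2.imwrite(f"{n}1.png",cv2.resize(im[max(y0,0):y0+150,x0:x0+100],None,fx=4,fy=4,interpolation=cv2.INTER_CUBIC))
cv2.imwrite("pics/a1.png",np.hstack([cv2.imread("top1.png"),cv2.imread("side1.png")]))
E
```

```text
time_s: 1.7
ee_pos: [0.5872, 0.1056, 0.1503]
ee_rot: [-0.001, -0.241, 0.971, 0.0]
ft_force: [-0.6, -0.2, 0.2]
grip_width: 0.998
grip_force: 0.0
shift mm [ -0.8  -2.8 120.3] rot [ 0.  -0.1 -0.1] t 1.7 pos [0.5872 0.1056 0.1503] q6 -2.08 w 1.0 F [-0.6 -0.2  0.2]
```

View pics/a1.png

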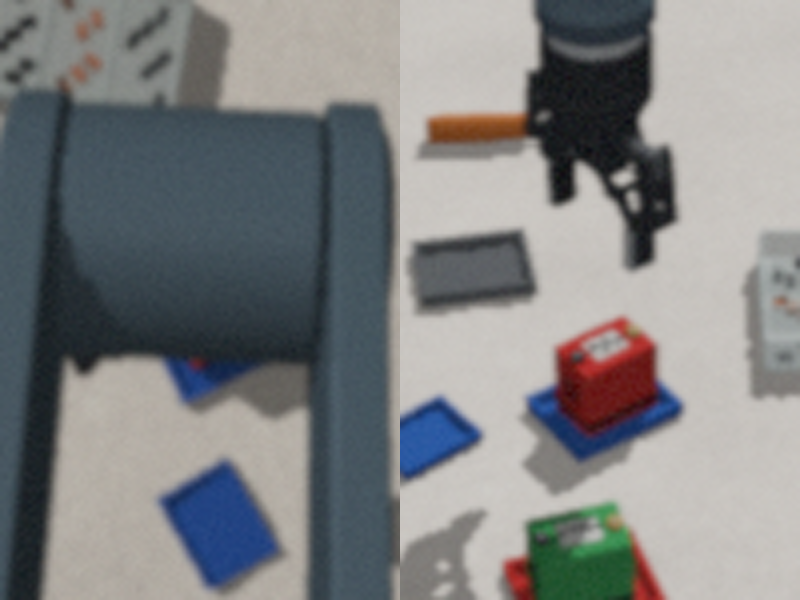

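The top view is covered by the arm. In the side view the fingers (560,200 and 640,265) stand squarely above the red module (605,342), so I descend and grip.

```bash
python3 -m creep '[{"grip":0,"x":-0.001,"y":-0.003,"z":0.04,"rx":0,"ry":0,"rz":0},{"grip":0,"x":-0.001,"y":-0.003,"z":0.08,"rx":0,"ry":0,"rz":0},{"grip":0,"x":-0.001,"y":-0.003,"z":0.12,"rx":0,"ry":0,"rz":0},{"grip":0,"x":-0.001,"y":-0.003,"z":0.12,"rx":0,"ry":0,"rz":0},{"grip":0,"x":-0.001,"y":-0.003,"z":0.12,"rx":0,"ry":0,"rz":0},{"grip":255,"x":-0.001,"y":-0.003,"z":0.12,"rx":0,"ry":0,"rz":0},{"grip":255,"x":-0.001,"y":-0.003,"z":0.12,"rx":0,"ry":0,"rz":0},{"grip":255,"x":-0.001,"y":-0.003,"z":0.12,"rx":0,"ry":0,"rz":0}]'
python3 -m creep '[{"grip":255,"x":0,"y":0,"z":0,"rx":0,"ry":0,"rz":0},{"grip":255,"x":0,"y":0,"z":0,"rx":0,"ry":0,"rz":0},{"grip":255,"x":0,"y":0,"z":0,"rx":0,"ry":0,"rz":0},{"grip":255,"x":0,"y":0,"z":0,"rx":0,"ry":0,"rz":0}]'
python3 go.py .5024 .2805 .15 2.1
```

```text
time_s: 2.6
ee_pos: [0.5918, 0.1028, 0.0329]
ee_rot: [0.002, -0.241, 0.971, -0.0]
ft_force: [-1.7, 2.5, 2.1]
grip_width: 0.516
grip_force: 1.7
time_s: 3.0
ee_pos: [0.5921, 0.1027, 0.0331]
ee_rot: [0.002, -0.241, 0.971, -0.0]
ft_force: [-0.9, 1.0, 8.0]
grip_width: 0.509
grip_force: 62.3
shift mm [  -4.1  199.  -117.2] rot [-0.   0.2 25.7] t 3.0 pos [0.5921 0.1027 0.0331] q6 -2.08 w 0.51 F [-0.9  1.   8. ]
```

```bash
python3 -m creep '[{"grip":255,"x":0,"y":0,"z":-0.03,"rx":0,"ry":0,"rz":0},{"grip":255,"x":0,"y":0,"z":-0.06,"rx":0,"ry":0,"rz":0},{"grip":255,"x":-0.002,"y":0.04,"z":-0.08,"rx":0,"ry":0,"rz":6},{"grip":255,"x":-0.004,"y":0.08,"z":-0.08,"rx":0,"ry":0,"rz":12},{"grip":255,"x":-0.004,"y":0.12,"z":-0.08,"rx":0,"ry":0,"rz":18},{"grip":255,"x":-0.004,"y":0.16,"z":-0.08,"rx":0,"ry":0,"rz":24},{"grip":255,"x":-0.004,"y":0.199,"z":-0.08,"rx":0,"ry":0,"rz":25.7},{"grip":255,"x":-0.004,"y":0.199,"z":-0.08,"rx":0,"ry":0,"rz":25.7}]'
python3 -m creep '[{"grip":255,"x":0,"y":0,"z":0,"rx":0,"ry":0,"rz":0},{"grip":255,"x":0,"y":0,"z":0,"rx":0,"ry":0,"rz":0}]'
python3 go.py .5024 .2805 .035 2.1
python3 - <<'E'
from v import *
for n in("top","side"):
    im=manip.read_camera(n)[:,:,::-1];u=proj(n,[.5024,.2805,.05]).astype(int);x0,y0=u-[50,75]
    cv2.imwrite(f"{n}1.png",cv2.resize(im[max(y0,0):y0+150,x0:x0+100],None,fx=4,fy=4,interpolation=cv2.INTER_CUBIC))
cv2.imwrite("pics/a2.png",np.hstack([cv2.imread("top1.png"),cv2.imread("side1.png")]))
E
```

```text
time_s: 3.8
ee_pos: [0.4983, 0.284, 0.1111]
ee_rot: [-0.0, -0.021, 1.0, 0.001]
ft_force: [0.6, -1.0, -1.2]
grip_width: 0.505
grip_force: 61.7
time_s: 4.0
ee_pos: [0.5015, 0.2797, 0.1109]
ee_rot: [0.0, -0.019, 1.0, -0.0]
ft_force: [0.1, -0.7, -1.7]
grip_width: 0.507
grip_force: 61.7
shift mm [-0.9  0.8 75.9] rot [-0.  0.  0.] t 4.0 pos [0.5015 0.2797 0.1109] q6 -1.31 w 0.51 F [ 0.1 -0.7 -1.7]
```

View pics/a2.png

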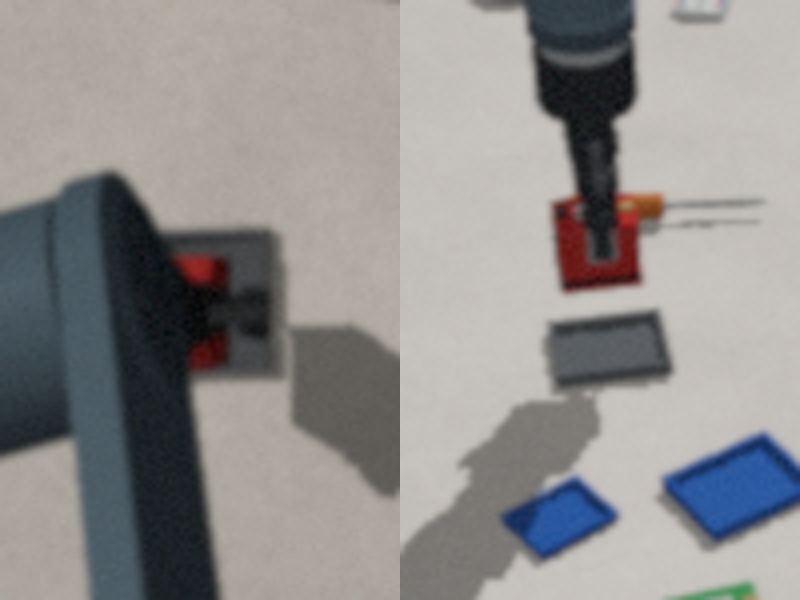

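Side view: the red module (600,245) hangs upright over the grey cradle (610,350), allowing for the lean of verticals in the image. Lowering.

```bash
python3 -m creep '[{"grip":255,"x":-0.001,"y":0.001,"z":0.03,"rx":0,"ry":0,"rz":0},{"grip":255,"x":-0.001,"y":0.001,"z":0.055,"rx":0,"ry":0,"rz":0},{"grip":255,"x":-0.001,"y":0.001,"z":0.07,"rx":0,"ry":0,"rz":0},{"grip":255,"x":-0.001,"y":0.001,"z":0.076,"rx":0,"ry":0,"rz":0},{"grip":255,"x":-0.001,"y":0.001,"z":0.076,"rx":0,"ry":0,"rz":0},{"grip":255,"x":-0.001,"y":0.001,"z":0.076,"rx":0,"ry":0,"rz":0}]'
python3 go.py .5024 .2805 .033 2.1
```

```text
time_s: 4.7
ee_pos: [0.5029, 0.2813, 0.0354]
ee_rot: [0.001, -0.018, 1.0, 0.0]
ft_force: [-0.6, -1.0, -0.9]
grip_width: 0.506
grip_force: 61.6
shift mm [ 0.5 -0.8  2.4] rot [0.  0.1 0. ] t 4.7 pos [0.5029 0.2813 0.0354] q6 -1.3 w 0.51 F [-0.6 -1.  -0.9]
```

Lower 2 mm more, release and rise.

```bash
python3 -m creep '[{"grip":255,"x":0,"y":0,"z":0.002,"rx":0,"ry":0,"rz":0},{"grip":255,"x":0,"y":0,"z":0.002,"rx":0,"ry":0,"rz":0},{"grip":0,"x":0,"y":0,"z":0.002,"rx":0,"ry":0,"rz":0},{"grip":0,"x":0,"y":0,"z":0.002,"rx":0,"ry":0,"rz":0},{"grip":0,"x":0,"y":0,"z":0.002,"rx":0,"ry":0,"rz":0},{"grip":0,"x":0,"y":0,"z":0.002,"rx":0,"ry":0,"rz":0},{"grip":0,"x":0,"y":0,"z":0.002,"rx":0,"ry":0,"rz":0},{"grip":0,"x":0,"y":0,"z":0.002,"rx":0,"ry":0,"rz":0}]'
python3 -m creep '[{"grip":0,"x":0,"y":0,"z":-0.04,"rx":0,"ry":0,"rz":0},{"grip":0,"x":0,"y":0,"z":-0.08,"rx":0,"ry":0,"rz":0},{"grip":0,"x":0,"y":0,"z":-0.12,"rx":0,"ry":0,"rz":0},{"grip":0,"x":0,"y":0,"z":-0.12,"rx":0,"ry":0,"rz":0}]'
python3 go.py .464 -.282 .15 22
```

```text
time_s: 5.5
ee_pos: [0.5019, 0.2814, 0.0326]
ee_rot: [-0.0, -0.019, 1.0, -0.0]
ft_force: [-0.1, 0.8, -0.2]
grip_width: 0.999
grip_force: 0.0
time_s: 5.9
ee_pos: [0.5059, 0.2828, 0.1594]
ee_rot: [0.006, -0.019, 1.0, 0.002]
ft_force: [0.6, -0.4, 0.3]
grip_width: 0.999
grip_force: 0.0
shift mm [  63.2 -562.8    7. ] rot [  0.1   0.7 -19.8] t 5.9 pos [0.5059 0.2828 0.1594] q6 -1.3 w 1.0 F [ 0.6 -0.4  0.3]
```

```bash
python3 -m creep '[{"grip":0,"x":0.063,"y":-0.563,"z":0,"rx":0,"ry":0,"rz":-20},{"grip":0,"x":0.063,"y":-0.563,"z":0,"rx":0,"ry":0,"rz":-20},{"grip":0,"x":0.063,"y":-0.563,"z":0,"rx":0,"ry":0,"rz":-20},{"grip":0,"x":0.063,"y":-0.563,"z":0,"rx":0,"ry":0,"rz":-20},{"grip":0,"x":0.063,"y":-0.563,"z":0,"rx":0,"ry":0,"rz":-20},{"grip":0,"x":0.063,"y":-0.563,"z":0,"rx":0,"ry":0,"rz":-20},{"grip":0,"x":0.063,"y":-0.563,"z":0,"rx":0,"ry":0,"rz":-20},{"grip":0,"x":0.063,"y":-0.563,"z":0,"rx":0,"ry":0,"rz":-20}]'
python3 go.py .464 -.282 .15 22
```

```text
time_s: 6.7
ee_pos: [0.4724, -0.1116, 0.1524]
ee_rot: [0.0, -0.192, 0.981, 0.0]
ft_force: [1.4, -0.4, -0.2]
grip_width: 1.0
grip_force: 0.0
shift mm [  72.  -154.7    2.4] rot [0.  0.  0.1] t 6.7 pos [ 0.4724 -0.1116  0.1524] q6 -2.43 w 1.0 F [ 1.4 -0.4 -0.2]
```

```bash
python3 -m creep '[{"grip":0,"x":0.072,"y":-0.155,"z":0.002,"rx":0,"ry":0,"rz":0},{"grip":0,"x":0.072,"y":-0.155,"z":0.002,"rx":0,"ry":0,"rz":0},{"grip":0,"x":0.072,"y":-0.155,"z":0.002,"rx":0,"ry":0,"rz":0},{"grip":0,"x":0.072,"y":-0.155,"z":0.002,"rx":0,"ry":0,"rz":0},{"grip":0,"x":0.072,"y":-0.155,"z":0.002,"rx":0,"ry":0,"rz":0},{"grip":0,"x":0.072,"y":-0.155,"z":0.002,"rx":0,"ry":0,"rz":0},{"grip":0,"x":0.072,"y":-0.155,"z":0.002,"rx":0,"ry":0,"rz":0}]'
python3 go.py .464 -.282 .032 22
python3 - <<'E'
from v import *
for i,(n,P) in enumerate([("top",[.5024,.2805,.03]),("side",[.464,-.282,.09])]):
    im=manip.read_camera(n)[:,:,::-1];u=proj(n,P).astype(int);x0,y0=u-[50,75]
    cv2.imwrite(f"{n}1.png",cv2.resize(im[max(y0,0):y0+150,x0:x0+100],(400,600),interpolation=cv2.INTER_CUBIC))
cv2.imwrite("pics/a3.png",np.hstack([cv2.imread("top1.png"),cv2.imread("side1.png")]))
E
```

```text
time_s: 7.4
ee_pos: [0.4647, -0.279, 0.1502]
ee_rot: [-0.0, -0.193, 0.981, 0.001]
ft_force: [0.5, 1.0, -0.4]
grip_width: 1.001
grip_force: 0.0
shift mm [  1.7  -2.7 118.2] rot [ 0.1 -0.   0.2] t 7.4 pos [ 0.4647 -0.279   0.1502] q6 -2.72 w 1.0 F [ 0.5  1.  -0.4]
```

View pics/a3.png

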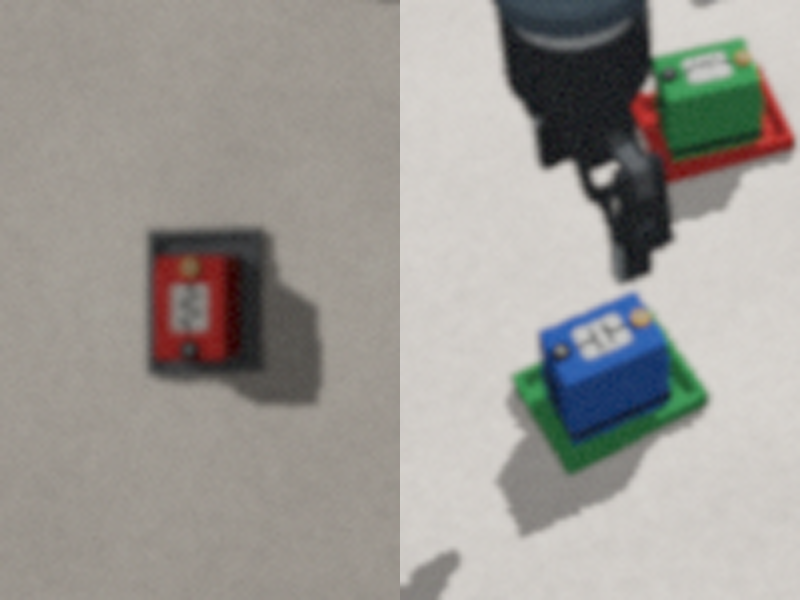

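The red module stands square in the grey cradle (jacks at 190,267 and 190,350), and the fingers are above the blue module (605,335). Descend and grip.

```bash
python3 -m creep '[{"grip":0,"x":0.001,"y":-0.002,"z":0.04,"rx":0,"ry":0,"rz":0},{"grip":0,"x":0.001,"y":-0.002,"z":0.08,"rx":0,"ry":0,"rz":0},{"grip":0,"x":0.001,"y":-0.002,"z":0.118,"rx":0,"ry":0,"rz":0},{"grip":0,"x":0.001,"y":-0.002,"z":0.118,"rx":0,"ry":0,"rz":0},{"grip":0,"x":0.001,"y":-0.002,"z":0.118,"rx":0,"ry":0,"rz":0},{"grip":255,"x":0.001,"y":-0.002,"z":0.118,"rx":0,"ry":0,"rz":0},{"grip":255,"x":0.001,"y":-0.002,"z":0.118,"rx":0,"ry":0,"rz":0},{"grip":255,"x":0.001,"y":-0.002,"z":0.118,"rx":0,"ry":0,"rz":0}]'
python3 -m creep '[{"grip":255,"x":0,"y":0,"z":0,"rx":0,"ry":0,"rz":0},{"grip":255,"x":0,"y":0,"z":0,"rx":0,"ry":0,"rz":0},{"grip":255,"x":0,"y":0,"z":0,"rx":0,"ry":0,"rz":0},{"grip":255,"x":0,"y":0,"z":0,"rx":0,"ry":0,"rz":0}]'
python3 go.py .588 .103 .15 26
```

```text
time_s: 8.3
ee_pos: [0.4657, -0.2835, 0.0346]
ee_rot: [0.001, -0.192, 0.981, -0.001]
ft_force: [0.4, -0.5, 22.5]
grip_width: 0.518
grip_force: 19.0
time_s: 8.7
ee_pos: [0.466, -0.2837, 0.035]
ee_rot: [0.001, -0.192, 0.981, -0.001]
ft_force: [-1.4, 1.9, 7.1]
grip_width: 0.509
grip_force: 61.3
shift mm [-259.   311.9 -115.6] rot [-0.2  0.1 -3.9] t 8.7 pos [ 0.466  -0.2837  0.035 ] q6 -2.72 w 0.51 F [-1.4  1.9  7.1]
```

```bash
python3 -m creep '[{"grip":255,"x":0,"y":0,"z":-0.03,"rx":0,"ry":0,"rz":0},{"grip":255,"x":0,"y":0,"z":-0.07,"rx":0,"ry":0,"rz":0},{"grip":255,"x":0,"y":0,"z":-0.115,"rx":0,"ry":0,"rz":0},{"grip":255,"x":-0.026,"y":0.031,"z":-0.115,"rx":0,"ry":0,"rz":-1},{"grip":255,"x":-0.055,"y":0.066,"z":-0.115,"rx":0,"ry":0,"rz":-2},{"grip":255,"x":-0.084,"y":0.101,"z":-0.115,"rx":0,"ry":0,"rz":-3},{"grip":255,"x":-0.113,"y":0.136,"z":-0.115,"rx":0,"ry":0,"rz":-4},{"grip":255,"x":-0.142,"y":0.171,"z":-0.115,"rx":0,"ry":0,"rz":-4}]'
python3 go.py .588 .103 .15 26
```

```text
time_s: 9.5
ee_pos: [0.532, -0.0691, 0.1485]
ee_rot: [0.001, -0.226, 0.974, -0.0]
ft_force: [0.2, 0.2, -1.5]
grip_width: 0.504
grip_force: 61.7
shift mm [-126.1  129.9   -1.5] rot [-0.1  0.   0.2] t 9.5 pos [ 0.532  -0.0691  0.1485] q6 -2.38 w 0.5 F [ 0.2  0.2 -1.5]
```

```bash
python3 -m creep '[{"grip":255,"x":-0.03,"y":0.031,"z":0,"rx":0,"ry":0,"rz":0},{"grip":255,"x":-0.062,"y":0.064,"z":0,"rx":0,"ry":0,"rz":0},{"grip":255,"x":-0.094,"y":0.097,"z":0,"rx":0,"ry":0,"rz":0},{"grip":255,"x":-0.118,"y":0.122,"z":0,"rx":0,"ry":0,"rz":0},{"grip":255,"x":-0.126,"y":0.13,"z":0.02,"rx":0,"ry":0,"rz":0},{"grip":255,"x":-0.126,"y":0.13,"z":0.04,"rx":0,"ry":0,"rz":0},{"grip":255,"x":-0.126,"y":0.13,"z":0.04,"rx":0,"ry":0,"rz":0},{"grip":255,"x":-0.126,"y":0.13,"z":0.04,"rx":0,"ry":0,"rz":0}]'
python3 go.py .588 .103 .036 26
python3 - <<'E'
from v import *
for i,(n,P) in enumerate([("top",[.588,.103,.05]),("side",[.588,.103,.06])]):
    im=manip.read_camera(n)[:,:,::-1];u=proj(n,P).astype(int);x0,y0=u-[50,75]
    cv2.imwrite(f"{n}1.png",cv2.resize(im[max(y0,0):y0+150,x0:x0+100],(400,600),interpolation=cv2.INTER_CUBIC))
cv2.imwrite("pics/a4.png",np.hstack([cv2.imread("top1.png"),cv2.imread("side1.png")]))
E
```

```text
time_s: 10.3
ee_pos: [0.5873, 0.1013, 0.108]
ee_rot: [-0.0, -0.226, 0.974, 0.0]
ft_force: [-0.6, -0.3, -1.4]
grip_width: 0.508
grip_force: 61.4
shift mm [-1.5  1.2 72. ] rot [ 0.  -0.   0.1] t 10.3 pos [0.5873 0.1013 0.108 ] q6 -2.06 w 0.51 F [-0.6 -0.3 -1.4]
```

View pics/a4.png

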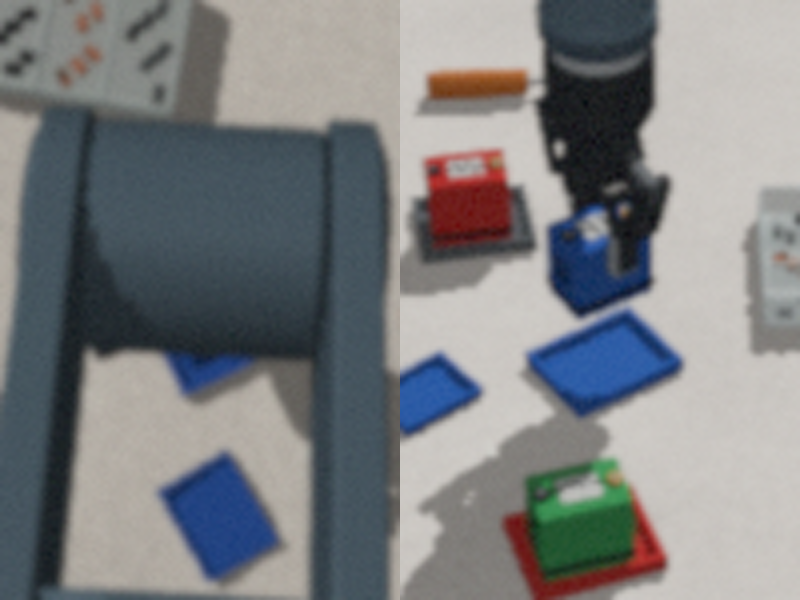

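The blue module (600,260) hangs square over the large blue cradle (605,360). Lowering and releasing.

```bash
python3 -m creep '[{"grip":255,"x":-0.001,"y":0.001,"z":0.03,"rx":0,"ry":0,"rz":0},{"grip":255,"x":-0.001,"y":0.001,"z":0.055,"rx":0,"ry":0,"rz":0},{"grip":255,"x":-0.001,"y":0.001,"z":0.067,"rx":0,"ry":0,"rz":0},{"grip":255,"x":-0.001,"y":0.001,"z":0.073,"rx":0,"ry":0,"rz":0},{"grip":255,"x":-0.001,"y":0.001,"z":0.073,"rx":0,"ry":0,"rz":0},{"grip":255,"x":-0.001,"y":0.001,"z":0.073,"rx":0,"ry":0,"rz":0}]'
python3 -m creep '[{"grip":0,"x":0,"y":0,"z":0,"rx":0,"ry":0,"rz":0},{"grip":0,"x":0,"y":0,"z":0,"rx":0,"ry":0,"rz":0},{"grip":0,"x":0,"y":0,"z":0,"rx":0,"ry":0,"rz":0},{"grip":0,"x":0,"y":0,"z":0,"rx":0,"ry":0,"rz":0},{"grip":0,"x":0,"y":0,"z":0,"rx":0,"ry":0,"rz":0},{"grip":0,"x":0,"y":0,"z":-0.04,"rx":0,"ry":0,"rz":0},{"grip":0,"x":0,"y":0,"z":-0.08,"rx":0,"ry":0,"rz":0},{"grip":0,"x":0,"y":0,"z":-0.115,"rx":0,"ry":0,"rz":0}]'
python3 go.py .548 -.079 .15 10
```

```text
time_s: 11.0
ee_pos: [0.5892, 0.1026, 0.0361]
ee_rot: [0.001, -0.226, 0.974, -0.0]
ft_force: [-0.0, -0.3, -1.6]
grip_width: 0.5
grip_force: 61.5
time_s: 11.8
ee_pos: [0.5881, 0.1028, 0.1514]
ee_rot: [0.0, -0.226, 0.974, -0.0]
ft_force: [0.8, -0.2, 0.0]
grip_width: 0.998
grip_force: 0.0
shift mm [ 116.1 -145.5    1.3] rot [-0.   0.  16.2] t 11.8 pos [0.5881 0.1028 0.1514] q6 -2.05 w 1.0 F [ 0.8 -0.2  0. ]
```

Now above the green module, then descend.

```bash
python3 -m creep '[{"grip":0,"x":0.116,"y":-0.146,"z":0,"rx":0,"ry":0,"rz":16},{"grip":0,"x":0.116,"y":-0.146,"z":0,"rx":0,"ry":0,"rz":16},{"grip":0,"x":0.116,"y":-0.146,"z":0,"rx":0,"ry":0,"rz":16},{"grip":0,"x":0.116,"y":-0.146,"z":0,"rx":0,"ry":0,"rz":16},{"grip":0,"x":0.116,"y":-0.146,"z":0,"rx":0,"ry":0,"rz":16},{"grip":0,"x":0.116,"y":-0.146,"z":0,"rx":0,"ry":0,"rz":16},{"grip":0,"x":0.116,"y":-0.146,"z":0,"rx":0,"ry":0,"rz":16}]'
python3 go.py .548 -.079 .032 10
python3 - <<'E'
from v import *
for i,(n,P) in enumerate([("top",[.588,.103,.05]),("side",[.568,-0.03,.06])]):
    im=manip.read_camera(n)[:,:,::-1];u=proj(n,P).astype(int);x0,y0=u-[50,75]
    cv2.imwrite(f"{n}1.png",cv2.resize(im[max(y0,0):y0+150,x0:x0+100],(400,600),interpolation=cv2.INTER_CUBIC))
cv2.imwrite("pics/a5.png",np.hstack([cv2.imread("top1.png"),cv2.imread("side1.png")]))
E
```

```text
time_s: 12.5
ee_pos: [0.5483, -0.0785, 0.1496]
ee_rot: [-0.0, -0.089, 0.996, 0.0]
ft_force: [0.1, 0.5, 0.6]
grip_width: 0.999
grip_force: 0.0
shift mm [  0.4  -0.5 117.6] rot [ 0.  -0.   0.2] t 12.5 pos [ 0.5483 -0.0785  0.1496] q6 -2.11 w 1.0 F [0.1 0.5 0.6]
```

View pics/a5.png

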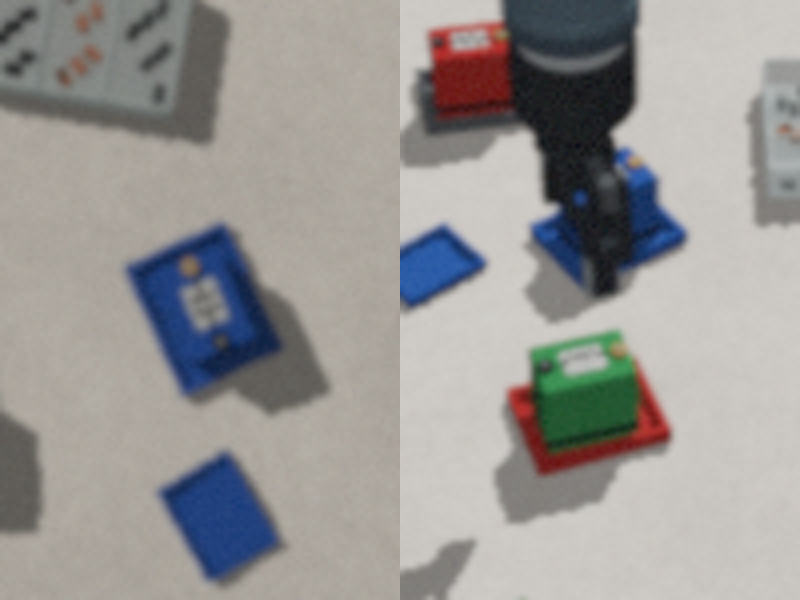

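The blue module is well centred in the blue cradle (panel 206,303; cradle centre 205,310). The gripper is above the green module, so grip it.

```bash
python3 -m creep '[{"grip":0,"x":0,"y":-0.001,"z":0.04,"rx":0,"ry":0,"rz":0},{"grip":0,"x":0,"y":-0.001,"z":0.08,"rx":0,"ry":0,"rz":0},{"grip":0,"x":0,"y":-0.001,"z":0.116,"rx":0,"ry":0,"rz":0},{"grip":0,"x":0,"y":-0.001,"z":0.116,"rx":0,"ry":0,"rz":0},{"grip":0,"x":0,"y":-0.001,"z":0.116,"rx":0,"ry":0,"rz":0},{"grip":255,"x":0,"y":-0.001,"z":0.116,"rx":0,"ry":0,"rz":0},{"grip":255,"x":0,"y":-0.001,"z":0.116,"rx":0,"ry":0,"rz":0},{"grip":255,"x":0,"y":-0.001,"z":0.116,"rx":0,"ry":0,"rz":0}]'
python3 -m creep '[{"grip":255,"x":0,"y":0,"z":0,"rx":0,"ry":0,"rz":0},{"grip":255,"x":0,"y":0,"z":0,"rx":0,"ry":0,"rz":0},{"grip":255,"x":0,"y":0,"z":0,"rx":0,"ry":0,"rz":0},{"grip":255,"x":0,"y":0,"z":-0.03,"rx":0,"ry":0,"rz":0},{"grip":255,"x":0,"y":0,"z":-0.06,"rx":0,"ry":0,"rz":0},{"grip":255,"x":0,"y":0,"z":-0.08,"rx":0,"ry":0,"rz":0},{"grip":255,"x":0,"y":0,"z":-0.08,"rx":0,"ry":0,"rz":0}]'
python3 go.py .4651 -.2779 .11 23.8
```

```text
time_s: 13.4
ee_pos: [0.5497, -0.0807, 0.0356]
ee_rot: [0.001, -0.089, 0.996, -0.001]
ft_force: [-1.3, 2.6, 6.3]
grip_width: 0.514
grip_force: 6.6
time_s: 14.1
ee_pos: [0.5508, -0.0813, 0.1174]
ee_rot: [0.003, -0.088, 0.996, -0.002]
ft_force: [-0.4, -0.5, -2.6]
grip_width: 0.509
grip_force: 61.9
shift mm [ 119.  -178.4    7.3] rot [ -0.2   0.3 -13.7] t 14.1 pos [ 0.5508 -0.0813  0.1174] q6 -2.11 w 0.51 F [-0.4 -0.5 -2.6]
```

```bash
python3 -m creep '[{"grip":255,"x":0.02,"y":-0.03,"z":0,"rx":0,"ry":0,"rz":-3},{"grip":255,"x":0.042,"y":-0.062,"z":0,"rx":0,"ry":0,"rz":-6},{"grip":255,"x":0.064,"y":-0.095,"z":0,"rx":0,"ry":0,"rz":-9},{"grip":255,"x":0.086,"y":-0.128,"z":0,"rx":0,"ry":0,"rz":-12},{"grip":255,"x":0.106,"y":-0.16,"z":0,"rx":0,"ry":0,"rz":-13.5},{"grip":255,"x":0.118,"y":-0.178,"z":0,"rx":0,"ry":0,"rz":-13.5},{"grip":255,"x":0.118,"y":-0.178,"z":0.007,"rx":0,"ry":0,"rz":-13.5},{"grip":255,"x":0.118,"y":-0.178,"z":0.007,"rx":0,"ry":0,"rz":-13.5}]'
python3 -m creep '[{"grip":255,"x":0,"y":0,"z":0,"rx":0,"ry":0,"rz":0}]'
python3 go.py .4665 -.2779 .0365 23.8
python3 - <<'E'
from v import *
for i,(n,P) in enumerate([("top",[.465,-.278,.05]),("side",[.465,-0.278,.06])]):
    im=manip.read_camera(n)[:,:,::-1];u=proj(n,P).astype(int);x0,y0=u-[50,75]
    cv2.imwrite(f"{n}1.png",cv2.resize(im[max(y0,0):y0+150,x0:x0+100],(400,600),interpolation=cv2.INTER_CUBIC))
cv2.imwrite("pics/a6.png",np.hstack([cv2.imread("top1.png"),cv2.imread("side1.png")]))
E
```

```text
time_s: 14.9
ee_pos: [0.4622, -0.2755, 0.1045]
ee_rot: [-0.001, -0.204, 0.979, 0.002]
ft_force: [-0.4, 1.0, -3.1]
grip_width: 0.505
grip_force: 62.1
time_s: 15.0
ee_pos: [0.4632, -0.2749, 0.1055]
ee_rot: [-0.001, -0.205, 0.979, 0.001]
ft_force: [-0.4, 0.2, -2.2]
grip_width: 0.505
grip_force: 62.1
shift mm [-1.9 -4.2 69. ] rot [ 0.1 -0.  -0.1] t 15.0 pos [ 0.4632 -0.2749  0.1055] q6 -2.74 w 0.51 F [-0.4  0.2 -2.2]
```

View pics/a6.png

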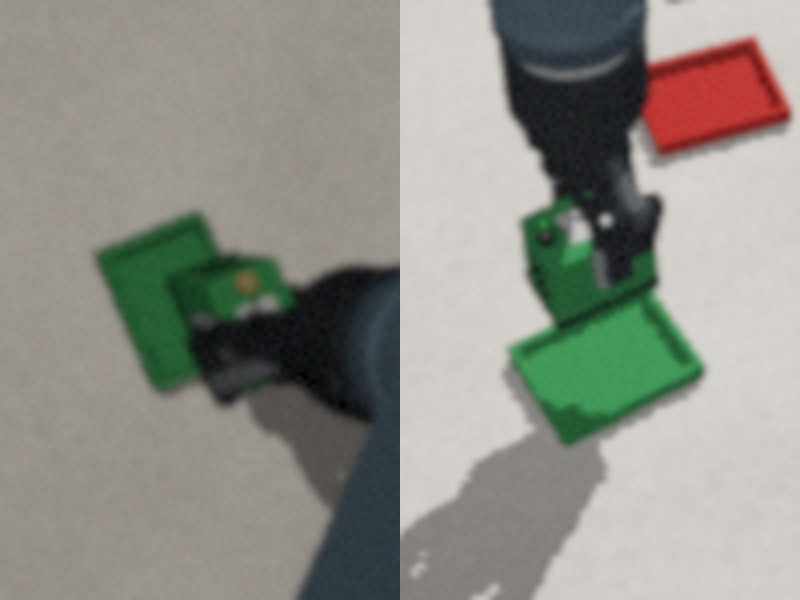

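The green module (590,265) hangs upright over the green cradle (605,370), and the red cradle is now empty. Lowering and releasing.

```bash
python3 -m creep '[{"grip":255,"x":-0.001,"y":-0.003,"z":0.03,"rx":0,"ry":0,"rz":0},{"grip":255,"x":-0.001,"y":-0.003,"z":0.055,"rx":0,"ry":0,"rz":0},{"grip":255,"x":-0.001,"y":-0.003,"z":0.065,"rx":0,"ry":0,"rz":0},{"grip":255,"x":-0.001,"y":-0.003,"z":0.069,"rx":0,"ry":0,"rz":0},{"grip":255,"x":-0.001,"y":-0.003,"z":0.069,"rx":0,"ry":0,"rz":0},{"grip":255,"x":-0.001,"y":-0.003,"z":0.069,"rx":0,"ry":0,"rz":0}]'
python3 go.py .4665 -.2779 .0355 23.8
```

```text
time_s: 15.7
ee_pos: [0.4666, -0.2792, 0.0389]
ee_rot: [0.001, -0.205, 0.979, -0.001]
ft_force: [-0.0, -0.3, -2.1]
grip_width: 0.501
grip_force: 61.9
shift mm [-0.5  1.2  3.4] rot [-0.1  0.  -0.1] t 15.7 pos [ 0.4666 -0.2792  0.0389] q6 -2.74 w 0.5 F [-0.  -0.3 -2.1]
```

```bash
python3 -m creep '[{"grip":255,"x":0,"y":0,"z":0.003,"rx":0,"ry":0,"rz":0},{"grip":255,"x":0,"y":0,"z":0.003,"rx":0,"ry":0,"rz":0},{"grip":255,"x":0,"y":0,"z":0.003,"rx":0,"ry":0,"rz":0},{"grip":0,"x":0,"y":0,"z":0.003,"rx":0,"ry":0,"rz":0},{"grip":0,"x":0,"y":0,"z":0.003,"rx":0,"ry":0,"rz":0},{"grip":0,"x":0,"y":0,"z":0.003,"rx":0,"ry":0,"rz":0},{"grip":0,"x":0,"y":0,"z":0.003,"rx":0,"ry":0,"rz":0},{"grip":0,"x":0,"y":0,"z":0.003,"rx":0,"ry":0,"rz":0}]'
python3 -m creep '[{"grip":0,"x":0,"y":0,"z":-0.04,"rx":0,"ry":0,"rz":0},{"grip":0,"x":0,"y":0,"z":-0.08,"rx":0,"ry":0,"rz":0},{"grip":0,"x":0,"y":0,"z":-0.13,"rx":0,"ry":0,"rz":0},{"grip":0,"x":0,"y":0,"z":-0.13,"rx":0,"ry":0,"rz":0}]'
python3 go.py .502 .280 .16 2
```

```text
time_s: 16.5
ee_pos: [0.4656, -0.2786, 0.0346]
ee_rot: [-0.0, -0.205, 0.979, 0.0]
ft_force: [0.3, -0.1, 0.3]
grip_width: 1.0
grip_force: 0.0
time_s: 16.9
ee_pos: [0.4693, -0.2819, 0.1723]
ee_rot: [0.004, -0.205, 0.979, -0.005]
ft_force: [0.2, 0.3, 0.9]
grip_width: 0.998
grip_force: 0.0
shift mm [-255.4  501.7    7.6] rot [-0.6  0.4 21.7] t 16.9 pos [ 0.4693 -0.2819  0.1723] q6 -2.74 w 1.0 F [0.2 0.3 0.9]
```

```bash
python3 -m creep '[{"grip":0,"x":-0.255,"y":0.502,"z":0.008,"rx":0,"ry":0,"rz":22},{"grip":0,"x":-0.255,"y":0.502,"z":0.008,"rx":0,"ry":0,"rz":22},{"grip":0,"x":-0.255,"y":0.502,"z":0.008,"rx":0,"ry":0,"rz":22},{"grip":0,"x":-0.255,"y":0.502,"z":0.008,"rx":0,"ry":0,"rz":22},{"grip":0,"x":-0.255,"y":0.502,"z":0.008,"rx":0,"ry":0,"rz":22},{"grip":0,"x":-0.255,"y":0.502,"z":0.008,"rx":0,"ry":0,"rz":22},{"grip":0,"x":-0.255,"y":0.502,"z":0.008,"rx":0,"ry":0,"rz":22},{"grip":0,"x":-0.255,"y":0.502,"z":0.008,"rx":0,"ry":0,"rz":22}]'
python3 go.py .502 .281 .15 2
```

```text
time_s: 17.7
ee_pos: [0.4881, 0.1184, 0.1589]
ee_rot: [0.0, -0.014, 1.0, -0.0]
ft_force: [0.4, -1.0, -0.0]
grip_width: 1.003
grip_force: 0.0
shift mm [-18.6 162.1   8.9] rot [-0.   0.  -0.4] t 17.7 pos [0.4881 0.1184 0.1589] q6 -1.6 w 1.0 F [ 0.4 -1.  -0. ]
```

```bash
python3 -m creep '[{"grip":0,"x":-0.018,"y":0.162,"z":0.009,"rx":0,"ry":0,"rz":0},{"grip":0,"x":-0.018,"y":0.162,"z":0.009,"rx":0,"ry":0,"rz":0},{"grip":0,"x":-0.018,"y":0.162,"z":0.009,"rx":0,"ry":0,"rz":0},{"grip":0,"x":-0.018,"y":0.162,"z":0.009,"rx":0,"ry":0,"rz":0},{"grip":0,"x":-0.018,"y":0.162,"z":0.009,"rx":0,"ry":0,"rz":0},{"grip":0,"x":-0.018,"y":0.162,"z":0.009,"rx":0,"ry":0,"rz":0},{"grip":0,"x":-0.018,"y":0.162,"z":0.009,"rx":0,"ry":0,"rz":0}]'
python3 go.py .502 .281 .034 2
python3 - <<'E'
from v import *
for i,(n,P) in enumerate([("top",[.465,-.278,.05]),("side",[.5,0.28,.06])]):
    im=manip.read_camera(n)[:,:,::-1];u=proj(n,P).astype(int);x0,y0=u-[50,75]
    cv2.imwrite(f"{n}1.png",cv2.resize(im[max(y0,0):y0+150,x0:x0+100],(400,600),interpolation=cv2.INTER_CUBIC))
cv2.imwrite("pics/a7.png",np.hstack([cv2.imread("top1.png"),cv2.imread("side1.png")]))
E
```

```text
time_s: 18.4
ee_pos: [0.5018, 0.2773, 0.1499]
ee_rot: [-0.0, -0.014, 1.0, -0.0]
ft_force: [-0.1, 0.2, -0.5]
grip_width: 1.001
grip_force: 0.0
shift mm [ -0.3   3.7 115.9] rot [-0.  -0.  -0.4] t 18.4 pos [0.5018 0.2773 0.1499] q6 -1.3 w 1.0 F [-0.1  0.2 -0.5]
```

View pics/a7.png

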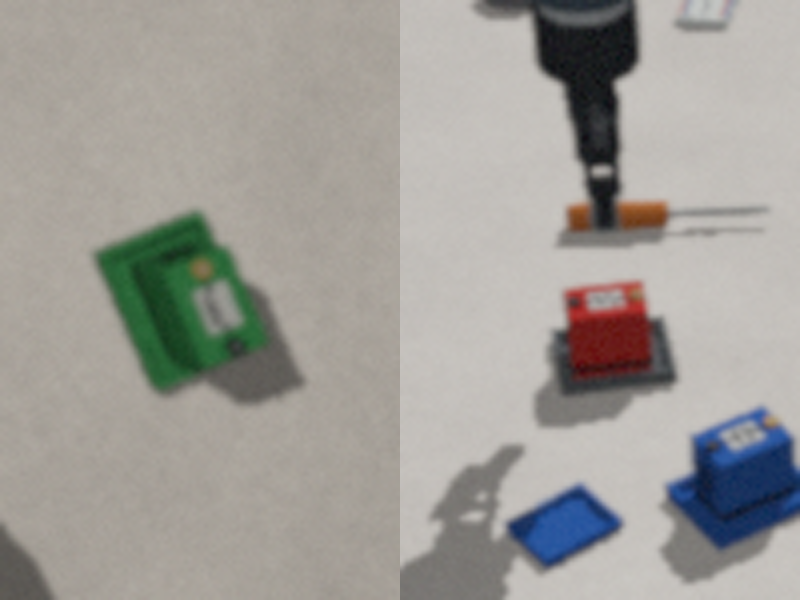

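The green module is seated in the green cradle (panel 217,305), and the fingers are above the red module (607,300). Grip and lift.

```bash
python3 -m creep '[{"grip":0,"x":0,"y":0.003,"z":0.04,"rx":0,"ry":0,"rz":0},{"grip":0,"x":0,"y":0.003,"z":0.08,"rx":0,"ry":0,"rz":0},{"grip":0,"x":0,"y":0.003,"z":0.116,"rx":0,"ry":0,"rz":0},{"grip":0,"x":0,"y":0.003,"z":0.116,"rx":0,"ry":0,"rz":0},{"grip":0,"x":0,"y":0.003,"z":0.116,"rx":0,"ry":0,"rz":0},{"grip":255,"x":0,"y":0.003,"z":0.116,"rx":0,"ry":0,"rz":0},{"grip":255,"x":0,"y":0.003,"z":0.116,"rx":0,"ry":0,"rz":0},{"grip":255,"x":0,"y":0.003,"z":0.116,"rx":0,"ry":0,"rz":0}]'
python3 -m creep '[{"grip":255,"x":0,"y":0,"z":0,"rx":0,"ry":0,"rz":0},{"grip":255,"x":0,"y":0,"z":0,"rx":0,"ry":0,"rz":0},{"grip":255,"x":0,"y":0,"z":0,"rx":0,"ry":0,"rz":0},{"grip":255,"x":0,"y":0,"z":-0.03,"rx":0,"ry":0,"rz":0},{"grip":255,"x":0,"y":0,"z":-0.065,"rx":0,"ry":0,"rz":0},{"grip":255,"x":0,"y":0,"z":-0.1,"rx":0,"ry":0,"rz":0},{"grip":255,"x":0,"y":0,"z":-0.125,"rx":0,"ry":0,"rz":0},{"grip":255,"x":0,"y":0,"z":-0.125,"rx":0,"ry":0,"rz":0}]'
python3 go.py .5505 -.0755 .16 12
```

```text
time_s: 19.3
ee_pos: [0.503, 0.2822, 0.036]
ee_rot: [0.002, -0.014, 1.0, 0.0]
ft_force: [-0.8, -3.2, 2.4]
grip_width: 0.513
grip_force: 2.1
time_s: 20.1
ee_pos: [0.5044, 0.2829, 0.164]
ee_rot: [0.004, -0.015, 1.0, 0.001]
ft_force: [0.9, 0.2, -0.4]
grip_width: 0.501
grip_force: 61.5
shift mm [ -35.6 -359.6    3.5] rot [  0.1   0.5 -10.3] t 20.1 pos [0.5044 0.2829 0.164 ] q6 -1.29 w 0.5 F [ 0.9  0.2 -0.4]
```

```bash
python3 -m creep '[{"grip":255,"x":-0.003,"y":-0.03,"z":0,"rx":0,"ry":0,"rz":-1},{"grip":255,"x":-0.007,"y":-0.07,"z":0,"rx":0,"ry":0,"rz":-2},{"grip":255,"x":-0.011,"y":-0.112,"z":0,"rx":0,"ry":0,"rz":-4},{"grip":255,"x":-0.015,"y":-0.154,"z":0,"rx":0,"ry":0,"rz":-5},{"grip":255,"x":-0.019,"y":-0.196,"z":0,"rx":0,"ry":0,"rz":-6},{"grip":255,"x":-0.024,"y":-0.238,"z":0,"rx":0,"ry":0,"rz":-7},{"grip":255,"x":-0.028,"y":-0.28,"z":0,"rx":0,"ry":0,"rz":-9},{"grip":255,"x":-0.032,"y":-0.32,"z":0,"rx":0,"ry":0,"rz":-10}]'
python3 go.py .5505 -.0755 .11 12
```

```text
time_s: 20.9
ee_pos: [0.542, -0.0387, 0.1578]
ee_rot: [-0.001, -0.102, 0.995, 0.0]
ft_force: [-0.0, -0.5, -1.1]
grip_width: 0.505
grip_force: 61.5
shift mm [ -0.9 -37.8  47.7] rot [ 0.  -0.1 -0.3] t 20.9 pos [ 0.542  -0.0387  0.1578] q6 -2.06 w 0.51 F [-0.  -0.5 -1.1]
```

```bash
python3 -m creep '[{"grip":255,"x":-0.001,"y":-0.025,"z":0.01,"rx":0,"ry":0,"rz":0},{"grip":255,"x":-0.001,"y":-0.038,"z":0.03,"rx":0,"ry":0,"rz":0},{"grip":255,"x":-0.001,"y":-0.038,"z":0.048,"rx":0,"ry":0,"rz":0},{"grip":255,"x":-0.001,"y":-0.038,"z":0.048,"rx":0,"ry":0,"rz":0},{"grip":255,"x":-0.001,"y":-0.038,"z":0.048,"rx":0,"ry":0,"rz":0}]'
python3 go.py .5505 -.0755 .037 12
python3 - <<'E'
from v import *
for i,(n,P) in enumerate([("top",[.55,-.075,.05]),("side",[.55,-.075,.06])]):
    im=manip.read_camera(n)[:,:,::-1];u=proj(n,P).astype(int);x0,y0=u-[50,75]
    cv2.imwrite(f"{n}1.png",cv2.resize(im[max(y0,0):y0+150,x0:x0+100],(400,600),interpolation=cv2.INTER_CUBIC))
cv2.imwrite("pics/a8.png",np.hstack([cv2.imread("top1.png"),cv2.imread("side1.png")]))
E
```

```text
time_s: 21.4
ee_pos: [0.5506, -0.0737, 0.1101]
ee_rot: [-0.001, -0.102, 0.995, 0.001]
ft_force: [-0.2, -0.4, -1.4]
grip_width: 0.504
grip_force: 61.5
shift mm [ 0.4 -1.9 73.1] rot [ 0.1 -0.1 -0.3] t 21.4 pos [ 0.5506 -0.0737  0.1101] q6 -2.12 w 0.5 F [-0.2 -0.4 -1.4]
```

View pics/a8.png

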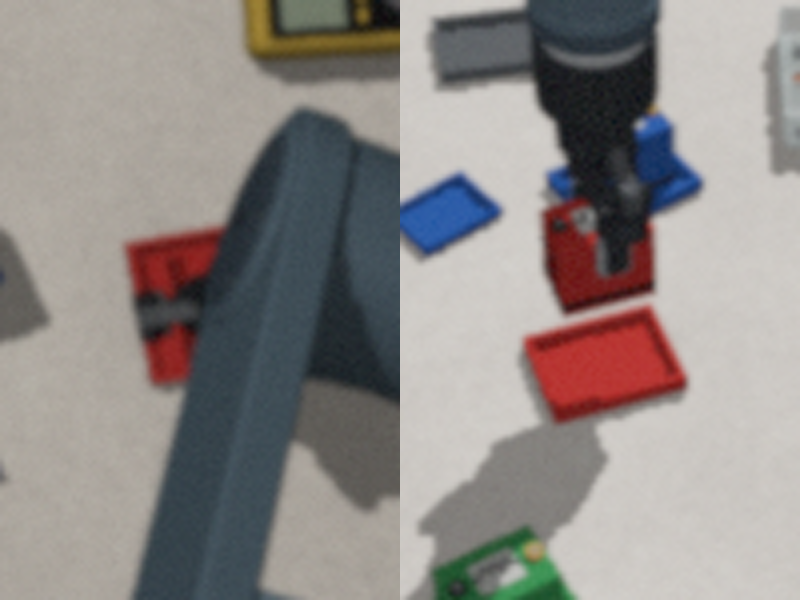

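The red module (600,255) is lined up over the red cradle (605,362). Lowering, then checking before release.

```bash
python3 -m creep '[{"grip":255,"x":0,"y":-0.002,"z":0.03,"rx":0,"ry":0,"rz":0},{"grip":255,"x":0,"y":-0.002,"z":0.055,"rx":0,"ry":0,"rz":0},{"grip":255,"x":0,"y":-0.002,"z":0.068,"rx":0,"ry":0,"rz":0},{"grip":255,"x":0,"y":-0.002,"z":0.074,"rx":0,"ry":0,"rz":0},{"grip":255,"x":0,"y":-0.002,"z":0.074,"rx":0,"ry":0,"rz":0},{"grip":255,"x":0,"y":-0.002,"z":0.074,"rx":0,"ry":0,"rz":0}]'
python3 go.py .5505 -.0755 .036 12
```

```text
time_s: 22.1
ee_pos: [0.5529, -0.0763, 0.0383]
ee_rot: [0.001, -0.102, 0.995, -0.0]
ft_force: [0.0, 0.2, -0.1]
grip_width: 0.501
grip_force: 61.6
shift mm [2.2 1.3 2.2] rot [-0.1  0.1 -0.3] t 22.1 pos [ 0.5529 -0.0763  0.0383] q6 -2.12 w 0.5 F [ 0.   0.2 -0.1]
```

```bash
python3 -m creep '[{"grip":255,"x":0.001,"y":0.001,"z":0.002,"rx":0,"ry":0,"rz":0},{"grip":255,"x":0.001,"y":0.001,"z":0.002,"rx":0,"ry":0,"rz":0},{"grip":255,"x":0.001,"y":0.001,"z":0.002,"rx":0,"ry":0,"rz":0},{"grip":0,"x":0.001,"y":0.001,"z":0.002,"rx":0,"ry":0,"rz":0},{"grip":0,"x":0.001,"y":0.001,"z":0.002,"rx":0,"ry":0,"rz":0},{"grip":0,"x":0.001,"y":0.001,"z":0.002,"rx":0,"ry":0,"rz":0},{"grip":0,"x":0.001,"y":0.001,"z":0.002,"rx":0,"ry":0,"rz":0},{"grip":0,"x":0.001,"y":0.001,"z":0.002,"rx":0,"ry":0,"rz":0}]'
python3 -m creep '[{"grip":0,"x":0,"y":0,"z":-0.04,"rx":0,"ry":0,"rz":0},{"grip":0,"x":0,"y":0,"z":-0.08,"rx":0,"ry":0,"rz":0},{"grip":0,"x":0,"y":0,"z":-0.12,"rx":0,"ry":0,"rz":0},{"grip":0,"x":0.05,"y":0,"z":-0.13,"rx":0,"ry":0,"rz":0},{"grip":0,"x":0.1,"y":0,"z":-0.13,"rx":0,"ry":0,"rz":0},{"grip":0,"x":0.15,"y":0,"z":-0.13,"rx":0,"ry":0,"rz":0},{"grip":0,"x":0.18,"y":0,"z":-0.13,"rx":0,"ry":0,"rz":0},{"grip":0,"x":0.18,"y":0,"z":-0.13,"rx":0,"ry":0,"rz":0}]'
python3 - <<'E'
from v import *
im=manip.read_camera("top")[:,:,::-1];cv2.imwrite("top9.png",im)
t=cv2.resize(im[180:300,150:442],(788,324),interpolation=cv2.INTER_CUBIC)
def s(n): 
    m=manip.read_camera("side")[:,:,::-1];return cv2.resize(m[140:350,170:370],(257,270),interpolation=cv2.INTER_CUBIC)
b=np.zeros((270,788,3),np.uint8);b[:,:257]=s(0)
for i,P in enumerate([(.55,-.076,.06),(.465,-.278,.06)]):
    u=proj("top",P).astype(int);b[:,262+i*262:262+i*262+255]=cv2.resize(im[u[1]-27:u[1]+27,u[0]-25:u[0]+26],(255,270),interpolation=cv2.INTER_CUBIC);print(u)
cv2.imwrite("pics/a9.png",np.vstack([t,b]))
E
```

```text
time_s: 22.9
ee_pos: [0.5506, -0.0753, 0.0349]
ee_rot: [-0.0, -0.101, 0.995, 0.0]
ft_force: [0.2, 0.4, 0.1]
grip_width: 1.002
grip_force: 0.0
time_s: 23.7
ee_pos: [0.3714, -0.1115, 0.1646]
ee_rot: [-0.001, -0.1, 0.995, 0.0]
ft_force: [-0.1, 0.2, -0.3]
grip_width: 1.0
grip_force: 0.0
[325 228]
[407 265]
```

View pics/a9.png

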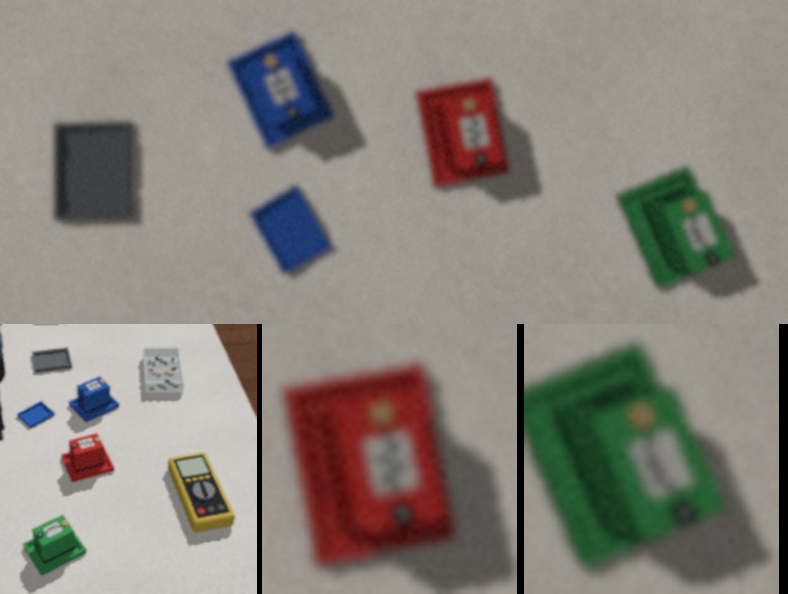

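All three modules stand in their own cradles and the grey one is empty. I check the offsets from the jack pixels before handing in.

```bash
python3 - <<'E'
import io,contextlib
with contextlib.redirect_stdout(io.StringIO()): from est import *
for k,a,b in [("blue",(271,61),(292,111)),("red",(469,103),(481,160)),("green",(689,205),(712,259))]:
    A,B=[ray("top",((p[0]+.5)/2.7-.5+150,(p[1]+.5)/2.7-.5+180),.066) for p in(a,b)];d=A-B;t=T[k]
    e=(A+B)/2-t[:2];c,s=np.cos(t[2]),np.sin(t[2])
    print(k,np.round([1000*(c*e[0]+s*e[1]),1000*(-s*e[0]+c*e[1])],1),np.degrees(np.arctan2(d[1],d[0])-t[2]).round(1))
E
```

```text
blue [-0.7 -0.3] -1.8
red [-0.4 -0.2] 0.1
green [-1.2 -0.9] -1.4
```

```bash
python3 -c "
from rig import manip
print(manip.job_done())"
```

```text
the job is handed in; nothing more can be done
None
```

The job is handed in at about 24 s: each module is upright and released in its own colour's cradle, about 1.5 mm and 2° off by the last picture, and the grey cradle, used on the way, is empty; no verdict was returned.

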